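# Make room for the die block in the paste drawer and shut it

## Task

Put the loose aluminium die block away in the open bench drawer: push the tub and the two jars in it up to the drawer's two ends until the space between tub and jars takes the block, and lay the block flat on the drawer floor there, pins up, its long side along the row. With everything standing flat and upright, push the drawer fully shut. Leave the three weights and the squeegee holder on the bench where they are.

Things in the scene. Friction and masses are not known exactly. Their poses are not given: they have to be found in the camera images.
- drawer_unit: low grey steel bench-top drawer unit with one drawer, fixed to the bench: 150 deep (x) x 292 wide (y) x 78 mm high. Origin: centre of its underside, on the bench top. Own x axis points from the drawer front to the back of the unit (away from the robot), z up. A roll of tape, fixed, lies on top at the back left.
- tray (a joint): the drawer's slide in m: 0 = fully out as at the start, 0.135 = fully shut (front panel against the unit). It is pushed shut along the unit's +x and needs about 4 N; it stays where it is left and has no latch. Nothing of the drawer moves sideways. The opening of the unit is 61 mm high above the drawer floor, so things stacked or tipped up in the drawer stop it.
- tray_floor (a point): centre of the drawer's inner floor, moves with the drawer; axes as the unit's (y along the row). Floor 13 mm above the bench. Inside 96 mm (x) by 268 mm (y); side and back walls 2.5 mm thick and 40 mm high above the floor; the front panel, 12 mm thick and 288 wide, rises 61 mm above the floor. When fully out, the back wall stands 36 mm clear of the unit.
- tray_front (a point): middle of the outer edge of the drawer's pull: an aluminium lip 120 mm wide (y) and 4 mm thick that stands 10 mm out from the front panel, facing the robot (-x), 63 mm above the bench. Pushing on it or on the panel beside it shuts the drawer.
- tub: wide white screw-lid tub, 0.16 kg, standing loose at the +y (left) end of the drawer, 16 to 19 mm short of the end wall. Body 80 mm diameter, lid 88 mm diameter from 27 to 42 mm height (top). Too wide for most grippers; slides when pushed. Origin: centre of its underside, z up.
- jar_wide: the lower, wider of the two round screw-lid jars, 0.22 kg: body 56 mm, lid 60 mm diameter from 31 to 48 mm height (top). Stands loose in the -y (right) half of the drawer, either beside the gap or at the right end. Origin: centre of its underside, z up.
- jar_tall: the taller, narrower of the two round screw-lid jars, 0.2 kg: body 48 mm, lid 52 mm diameter from 35 to 55 mm height (top). Stands loose in the -y (right) half of the drawer, in the place that the wide jar does not take. Origin: centre of its underside, z up. The gap between the tub and the nearer jar is 33 to 45 mm at the start and about 68 mm when all three are pushed up to the ends.
- die_block: plain aluminium block, 44 mm (own x) x 60 mm (own y) x 28 mm high, with short dowel pins on top to 34 mm; about 0.3 kg; lies on the bench to the right of the drawer, pins up, its long side pointing roughly away from the robot. Origin: centre of its underside, z up.
- weight_200: largest knobbed calibration weight, 30 mm diameter x 45 mm, on the bench; leave it. Origin: centre of its underside.
- weight_100: middle knobbed calibration weight, 24 mm diameter x 37 mm; leave it. Origin: centre of its underside.
- weight_50: smallest knobbed calibration weight, 19 mm diameter x 29 mm; leave it. Origin: centre of its underside.
- blade_holder: bent stainless squeegee holder, 68 x 206 (own y) x 57 mm high, on the bench near the robot; leave it. Origin: centre of its underside.
There are look-alikes about, which are no part of the job. What is shaped like the jar_wide but green is not meant.

How it is judged (in metres and radians):
At the end, for the whole second after the job is handed in: Drawer shut to 4 mm (joint over 0.131). Tub, jars and block in it: origins within 4 mm of floor height, tilt under 0.1 rad, inside the walls, at rest; block's long axis within 0.2 rad of the drawer's y. Weights and squeegee holder within 30 mm of their starts (value of joint tray above 0.131 m and z of tub in the frame of tray_floor between -0.004 and 0.004 m and angle between each of tub, jar_wide, jar_tall, die_block's own z axis and vertical below 0.1 rad and x of tub in the frame of tray_floor between -0.05 and 0.05 m and y of tub in the frame of tray_floor between -0.095 and 0.095 m and linear speed of each of tub, jar_wide, jar_tall, die_block below 0.01 m/s and z of jar_wide in the frame of tray_floor between -0.004 and 0.004 m and x of jar_wide in the frame of tray_floor between -0.05 and 0.05 m and y of jar_wide in the frame of tray_floor between -0.108 and 0.108 m and z of jar_tall in the frame of tray_floor between -0.004 and 0.004 m and x of jar_tall in the frame of tray_floor between -0.05 and 0.05 m and y of jar_tall in the frame of tray_floor between -0.112 and 0.112 m and z of die_block in the frame of tray_floor between -0.004 and 0.004 m and x of die_block in the frame of tray_floor between -0.05 and 0.05 m and y of die_block in the frame of tray_floor between -0.108 and 0.108 m and angle between the y axis of die_block and the y axis of tray_floor, either way round below 0.2 rad and distance of each of weight_200, weight_100, weight_50, blade_holder from where it was at the start of the episode below 0.03 m); the robot touches nothing.
It fails at once if a weight or the squeegee holder was shoved more than 30 mm (distance of any of weight_200, weight_100, weight_50, blade_holder from where it was at the start of the episode above 0.03 m).
It fails at once if the tub or a jar was tipped over (angle between any of tub, jar_wide, jar_tall's own z axis and vertical above 0.7 rad).
It also fails if it takes over 61 s, if anything falls off the work surface, if the arm or the gripper's body presses on something with over 40 N, if the wrist force passes 120 N, or if a joint passes its speed limit or range.

## Robot

A 6-joint arm with a two-finger parallel gripper is mounted at the origin on a cart in front of the work surface, level with it; the furniture and walls round the work are solid. World frame = base frame: x ahead of the robot, y to its left, z up, the work surface at z = 0. Lengths are in mm, angles in rad, forces in N, time in s.
With the tool pointing down it reaches from about 350 to 850 mm from the base axis. Payload 8.1 kg.
Tool frame: the origin (TCP) lies on the centre line of the jaws, within the pads' length; the fingertips stand 14 mm ahead of it and the grasp point (between the pads) lies 5 mm behind it (bot.nose_length is the distance from the TCP to the fingertips, in mm); z points along the fingers, y is the line along which they close (so a half turn about z gives the same grasp; the last joint's range is limited). The gripper opens to 93 mm and grips with 3 to 60 N. Pads are 15 mm wide; open, the fingers measure 128 mm over their backs; the gripper's body (75 mm by 188 mm) begins 65 mm behind the grasp point.
Start: joints at [-1.319, 0.13, 1.488, -0, 1.523, -0.085], TCP at [198.301, -566.288, 232.635] pointing down, gripper open.
Joint ranges: [-2.96, 2.96], [-0.89, 2.26], [0.02, 2.5], [-1.34, 4.48], [0, 2.73], [-2.66, 2.66]. Speed limits (rad/s): [2.39, 2.39, 2.79, 3.14, 3.14, 3.14].

## Interface

Orientations are given as a rotation vector (axis times angle).
In Python, from rig import bot, cams, workorder gives the robot as it stands.
- The arm moves only by the tool servo_tool, never from a script. Its argument "deltas" is a list of rows, each a list of 7 numbers: the turn, a rotation vector about the world's x, y, z in rad, then the shift along the world's x, y, z in mm, then the opening, from -1 (shut) to 1 (fully open), so that 0 is half open. In form: [[rx, ry, rz, x, y, z, jaw], ...]. A call has 1 to 20 rows; each row is the pose to reach, as a shift and turn from the pose commanded when the call began; what a row does not reach only later rows make up. A row lasts 1/8 s, in which the tool goes at most 62.5 mm and 10.7 degrees, less where a joint would pass 70% of its speed; a pose out of reach is approached as far as the arm can. A call with a gripper value outside its range is refused whole. The fingers move at their own pace and stop on an object; "grip_force" is the grip in N (left out, the last holds). Time passes only in rows, so rows that repeat a pose let the fingers close. It gives the time, the measured TCP pose, the force and the opening at its end, in the units of the state.
- bot.sense(): the state, without advancing time (a new reading comes with each control period).
- cams.snapshot(name): name is "scene" or "top"; returns (picture, depth): 400x640x3 uint8, blue, green, red; 400x640 float32, mm along the optical axis (not along the pixel's ray), 0 where there is no reading.
- cams.camera_params(name): a dict with "fx", "fy", "cx", "cy" (pixels), "eye" and "attitude" of the camera in the world. Camera axes: x right, y up, looking along -z (the intrinsics and any distortion apply to the point x, -y, -z); pixel columns grow to the right and rows downward; lengths in mm; the calibration is good to about 2 mm. A picture is of the moment at which its call begins. camera_params takes no time and is no camera call.
- workorder.close_job(): hands the job in, once; it reports no verdict.
The state is a dict: "clock": time; "joint_positions": joint angles; "joint_vel": joint speeds; "joint_efforts": joint torques, N m; "position": TCP position; "orientation": TCP orientation; "contact_force": force on the tool from outside, world axes, zero at the start; "torque": the same for the moment, N m; "finger_gap": finger opening in mm.
Only numpy, scipy, OpenCV 4.12 (cv2) and the standard library are available. Lean on these libraries where they do the work, as an engineer would, in place of code of your own. Each camera call takes 0.05 s, during which the arm holds its last target. There are 200 camera calls.

## Working session

There is one attempt and no reset: what is moved stays moved. The work goes in short steps, Python scripts to look and compute and a tool call to move; the robot and the scene stay as the last step left them, time stands still between calls to the robot, and variables do not carry over. Pictures are saved under pics/ and viewed, on a budget of 10 in all, crops included, one or two more only if the job needs it, and the job is handed in when it is done.

Besides the shell and the picture viewer there is one more tool, called after ">>>" by a JSON object that holds its "api" and its "payload", one argument or row to a line. servo_tool: Moves the arm, as the interface text tells. Its arguments: {"type":"object","properties":{"deltas":{"type":"array"},"grip_force":{"type":"number"}},"required":["deltas"]}

```bash
mkdir -p pics; cat > h.py <<'E'
import numpy as np,cv2
from rig import bot,cams,workorder
from scipy.spatial.transform import Rotation as R
def cloud(name):
    im,d=cams.snapshot(name);p=cams.camera_params(name)
    v,u=np.mgrid[0:400,0:640]
    c=np.stack([(u-p['cx'])/p['fx']*d,-(v-p['cy'])/p['fy']*d,-d],-1)
    A=np.array(p['attitude'],float)
    M=A if A.shape==(3,3) else R.from_rotvec(A).as_matrix()
    w=c@M.T+np.array(p['eye'])
    w[d==0]=np.nan
    return im,w
E
python3 - <<'E'
from h import *
for n in('scene','top'):
    print(cams.camera_params(n))
    im,w=cloud(n);cv2.imwrite(f'pics/{n}0.png',im);np.save(f'{n}0.npy',w)
print(bot.sense(),bot.nose_length)
E
```

```text
{'fx': 391.48914505362455, 'fy': 391.48914505362455, 'cx': 322.8748536876306, 'cy': 201.46102212030664, 'eye': array([ -50.44135807, -507.51447902,  668.92804557]), 'attitude': array([ 0.83467135, -0.36821031, -0.77374632])}
{'fx': 517.3378010656085, 'fy': 517.3378010656085, 'cx': 321.4217272799095, 'cy': 198.53778930566045, 'eye': array([ 275.14531123,  -48.00753808, 1559.47063639]), 'attitude': array([ 0.13350418, -0.09962723, -1.56106403])}
{'clock': 0.1, 'joint_positions': array([-1.31939555e+00,  1.31074639e-01,  1.48915854e+00, -3.19974033e-05,
        1.52302885e+00, -8.54021101e-02]), 'joint_vel': array([ 0.00060706, -0.00058072, -0.0024874 ,  0.00101494,  0.00064169,
        0.0006306 ]), 'joint_efforts': array([ 1.28122476e-03, -5.61339855e+01, -4.93096697e+01,  7.69962952e-02,
        2.90478679e-02, -2.40107931e-05]), 'position': array([ 198.16774334, -565.80400794,  231.70541965]), 'orientation': array([-3.09551365e+00, -5.26275740e-01,  2.67282330e-04]), 'contact_force': array([-0.27289996, -0.60326751,  1.27680394]), 'torque': array([-0.00821799, -0.03626094, -0.0729496 ]), 'finger_gap': 92.99400109450723} 14.0
```

View pics/top0.png

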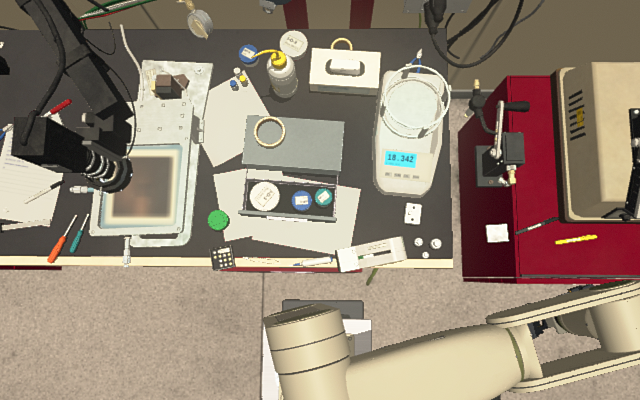

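View pics/scene0.png

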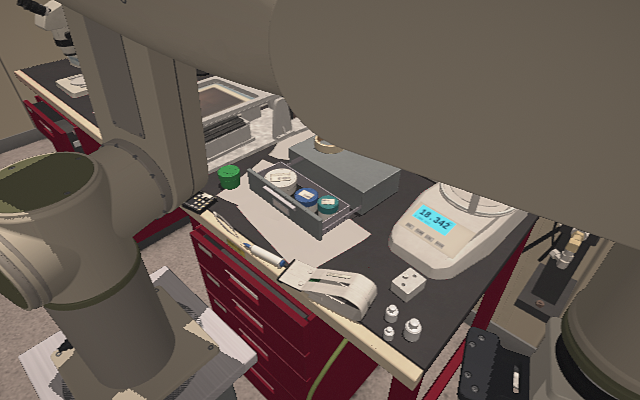

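The top view shows the tub at (264,195), a blue jar at (302,201), a teal jar at (323,197), the block at (413,213), and the weights at (419,243), (436,243) and (428,255). The squeegee holder is at (370,253). The green jar at (218,220) is a decoy outside the drawer.

```bash
python3 - <<'E'
from h import *
w=np.load('top0.npy');im=cv2.imread('pics/top0.png')
a=cv2.resize(im[165:270,195:450],None,fx=3.1,fy=3.1,interpolation=cv2.INTER_CUBIC);cv2.imwrite('pics/crop1.png',a)
X,Y,Z=w[...,0],w[...,1],w[...,2]
def comp(u0,u1,v0,v1,z0,z1,lab):
    m=np.zeros(Z.shape,np.uint8);s=(slice(v0,v1),slice(u0,u1))
    m[s]=((Z[s]>z0)&(Z[s]<z1))
    n,l,st,c=cv2.connectedComponentsWithStats(m)
    for i in range(1,n):
        if st[i,4]<8: continue
        q=w[l==i];r=cv2.minAreaRect(q[:,:2].astype(np.float32))
        print(lab,st[i,4],'med',q.mean(0).round(1),'rect',np.round(r[0],1),np.round(r[1],1),round(r[2],1),'z',np.percentile(q[:,2],[10,50,90]).round(1))
for n,p in dict(tub=(264,195),blue=(302,201),teal=(323,197),block=(413,213),bench=(380,215),unit=(310,140)).items(): print(n,w[p[1],p[0]].round(1))
comp(245,335,180,216,48,80,'drawer')
comp(400,425,200,228,20,45,'block')
comp(410,445,232,262,10,60,'weights')
comp(235,350,110,175,70,90,'unit')
comp(335,410,232,274,8,80,'holder')
# front panel rows
for u in (260,290,320): print(u,[tuple(w[v,u].round(0)) for v in range(206,224,1)])
E
```

```text
tub [509.2 154.3  60.1]
blue [492.   42.2  59.8]
teal [503.2 -19.4  65.7]
block [ 462.2 -286.4   27.8]
bench [ 4.589e+02 -1.911e+02  4.000e-01]
unit [670.4  19.9  80.7]
drawer 8 med [554.8 111.1  52.8] rect [554.5 111.8] [17.4  2.6] 88.1 z [50.2 53.2 55.8]
drawer 12 med [552.1  81.4  54.5] rect [551.6  81.9] [30.3  2.1] 88.4 z [51.2 54.8 58.2]
drawer 886 med [494.7 150.   58.6] rect [498.2 122.1] [170.4 101.4] 88.8 z [50.7 55.6 73.5]
drawer 37 med [546.9   9.   53. ] rect [547.3   9.4] [92.2  4.1] 86.1 z [48.9 53.6 56. ]
drawer 254 med [503.9 -20.2  66.7] rect [505.  -20.7] [49.8 51.5] 89.9 z [62.  67.3 70.7]
drawer 333 med [494.2  44.1  60.1] rect [494.2  45.1] [59.3 58.5] 60.9 z [55.4 60.  64.5]
drawer 11 med [475.5 -51.6  54.2] rect [475.6 -51.6] [30.8  0. ] 0.2 z [51.3 54.6 56. ]
block 299 med [ 461.7 -285.3   28.4] rect [ 461.4 -285.3] [45.4 60.8] 82.5 z [23.5 28.4 33. ]
weights 61 med [ 377.7 -299.5   26.7] rect [ 378.2 -300.8] [23.3 21.2] 88.2 z [19.3 24.8 37.8]
weights 92 med [ 372.2 -348.8   33.3] rect [ 372.1 -351.5] [30.  26.8] 85.5 z [24.  32.5 44.6]
weights 37 med [ 339.
[... 2766 characters left out ...]
22.0)), (np.float64(465.0), np.float64(-10.0), np.float64(14.0)), (np.float64(463.0), np.float64(-10.0), np.float64(9.0)), (np.float64(459.0), np.float64(-10.0), np.float64(16.0)), (np.float64(457.0), np.float64(-10.0), np.float64(11.0)), (np.float64(447.0), np.float64(-11.0), np.float64(70.0)), (np.float64(443.0), np.float64(-11.0), np.float64(75.0)), (np.float64(440.0), np.float64(-11.0), np.float64(78.0)), (np.float64(437.0), np.float64(-11.0), np.float64(77.0)), (np.float64(436.0), np.float64(-11.0), np.float64(60.0)), (np.float64(437.0), np.float64(-10.0), np.float64(26.0)), (np.float64(436.0), np.float64(-10.0), np.float64(6.0)), (np.float64(434.0), np.float64(-9.0), np.float64(-5.0))]
```

View pics/crop1.png

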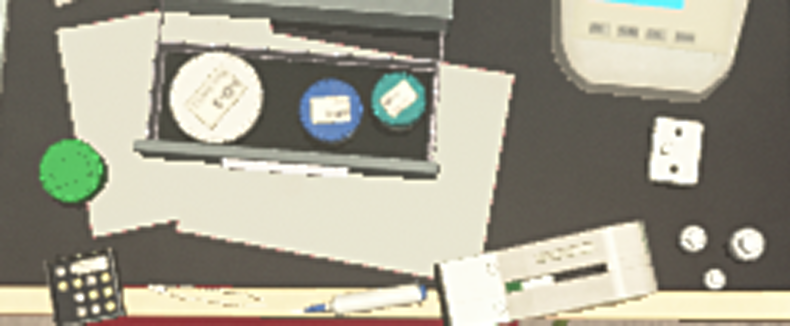

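The crop confirms it. The blue jar (331,110) has a 60 mm lid with its top at z≈61, so it is jar_wide, beside the gap. The teal jar (399,98) has a 52 mm lid with its top at z≈67, so it is jar_tall, at the end. The green jar (71,170) is the decoy. I'll refine the tub and gap positions, then start moving.

```bash
cat >> h.py <<'E'
def fitcirc(P,r):
    from scipy.optimize import least_squares
    return least_squares(lambda c:np.hypot(*(P-c).T)-r,P.mean(0),loss='soft_l1').x
YAW=np.radians(-4.2);TF=np.array([503.8,82.3])
def setframe(yaw,tf):
    global YAW,TF;YAW,TF=yaw,np.array(tf)
def loc(p): 
    c,s=np.cos(YAW),np.sin(YAW);return (np.asarray(p)[...,:2]-TF)@np.array([[c,-s],[s,c]])
def wor(p):
    c,s=np.cos(YAW),np.sin(YAW);return np.asarray(p)@np.array([[c,s],[-s,c]])+TF
def edge_circ(w,c,r,z):
    # lid blob -> outline circle
    q=(np.hypot(w[...,0]-c[0],w[...,1]-c[1])<r+8)&(abs(w[...,2]-z)<8)
    m=q.astype(np.uint8);cn=max(cv2.findContours(m,0,1)[0],key=cv2.contourArea)[:,0]
    h=cv2.minEnclosingCircle(w[q][:,:2].astype(np.float32))
    P=w[cn[:,1],cn[:,0],:2]
    return np.median(w[q][:,:2],0),P.mean(0),fitcirc(P,r),h
E
python3 - <<'E'
from h import *
w=np.load('top0.npy');X,Y,Z=[w[...,i] for i in range(3)]
m=(Z>70)&(Z<90)&(X>575)&(X<760)&(Y>-90)&(Y<230)
f=[]
for u in range(250,340,2):
    v=np.where(m[:,u])[0]
    if len(v): f.append(w[v.max(),u,:2])
f=np.array(f);k=np.polyfit(f[:,1],f[:,0],1);print('front edge x=',k,'yaw',-np.degrees(np.arctan(k[0])))
for n,c,r,z in(('tub',(509,154),44,55),('wide',(494,45),30,61),('tall',(504,-20),26,68)):
    for e in edge_circ(w,c,r,z)[:3]: print(n,e.round(1),loc(e).round(1))
# inner side walls: top surfaces (z~53) local y
L=loc(w.reshape(-1,3)).reshape(400,640,2)
s=(abs(Z-53)<8)&(abs(L[...,0])<40)&(abs(abs(L[...,1])-135)<10)
for sg in(1,-1): q=L[s&(L[...,1]*sg>0)];print('side',len(q),q.mean(0))
lid=(Z>66)&(abs(L[...,0]+54)<8);print('panel top x',np.median(L[lid][:,0]),'y range',L[lid][:,1].min(),L[lid][:,1].max())
E
```

```text
front edge x= [7.28097137e-02 5.85914135e+02] yaw -4.164340930955099
tub [507.5 153.4] [-1.5 71.2]
tub [506.1 153.7] [-3.  71.4]
tub [507.8 154.3] [-1.3 72.1]
wide [494.4  44.9] [ -6.6 -37.9]
wide [494.5  44.4] [ -6.5 -38.5]
wide [495.   44.4] [ -6.  -38.4]
tall [503.2 -19.5] [   6.9 -101.6]
tall [504.  -20.2] [   7.7 -102.2]
tall [504.5 -20.5] [   8.2 -102.5]
side 34 [ -0.62983842 134.07123362]
side 23 [   1.20662387 -135.28212372]
panel top x -53.33388945673055 y range -144.27220483589636 522.1711681800034
```

>>> {"api": "servo_tool", "payload": {
  "deltas": [
    [0, 0, 0.1, 25, 55, 0, -1],
    [0, 0, 0.25, 50, 110, 0, -1],
    [0, 0, 0.4, 75, 165, 0, -1],
    [0, 0, 0.55, 100, 220, 0, -1],
    [0, 0, 0.7, 125, 275, 0, -1],
    [0, 0, 0.85, 150, 330, 0, -1],
    [0, 0, 1.0, 175, 385, 0, -1],
    [0, 0, 1.16, 200, 440, 0, -1],
    [0, 0, 1.16, 225, 495, 0, -1],
    [0, 0, 1.16, 250, 550, 0, -1],
    [0, 0, 1.16, 275, 605, 0, -1],
    [0, 0, 1.16, 302, 658, 0, -1],
    [0, 0, 1.16, 302, 658, 0, -1],
    [0, 0, 1.16, 302, 658, -70, -1],
    [0, 0, 1.16, 302, 658, -70, -1]
  ],
  "grip_force": 20
}}

```text
clock: 1.98
position: [496.5, 90.8, 157.9]
orientation: [-2.298, -2.134, 0.012]
contact_force: [-0.4, 0.9, 0.2]
finger_gap: 0.5
```

>>> {"api": "servo_tool", "payload": {
  "deltas": [
    [0, 0, 0, 0, 0, -40, -1],
    [0, 0, 0, 0, 0, -75, -1],
    [0, 0, 0, 0, 0, -100, -1],
    [0, 0, 0, 0, 0, -115, -1],
    [0, 0, 0, 0, 0, -125, -1],
    [0, 0, 0, 0, 0, -125, -1]
  ]
}}

```text
clock: 2.72
position: [500.4, 91.5, 37.9]
orientation: [-2.302, -2.137, 0.0]
contact_force: [-0.6, -0.3, 0.6]
finger_gap: 0.3
```

>>> {"api": "servo_tool", "payload": {
  "deltas": [
    [0, 0, 0, 0.3, 4, 0, -1],
    [0, 0, 0, 0.6, 8, 0, -1],
    [0, 0, 0, 0.9, 12, 0, -1],
    [0, 0, 0, 1.2, 16, 0, -1],
    [0, 0, 0, 1.5, 20, 0, -1],
    [0, 0, 0, 1.6, 22, 0, -1],
    [0, 0, 0, 1.7, 23.5, 0, -1],
    [0, 0, 0, 1.8, 25, 0, -1],
    [0, 0, 0, 1.8, 25, 0, -1]
  ]
}}

```text
clock: 3.85
position: [502.0, 116.8, 37.6]
orientation: [-2.302, -2.138, 0.0]
contact_force: [-0.4, -0.9, -0.0]
finger_gap: 0.2
```

>>> {"api": "servo_tool", "payload": {
  "deltas": [
    [0, 0, 0, 0.1, 1.5, 0, -1],
    [0, 0, 0, 0.2, 3, 0, -1],
    [0, 0, 0, 0.2, 3, 0, -1]
  ]
}}

```text
clock: 4.22
position: [502.2, 119.9, 37.5]
orientation: [-2.302, -2.138, 0.0]
contact_force: [0.8, -0.2, 0.1]
finger_gap: 0.6
```

>>> {"api": "servo_tool", "payload": {
  "deltas": [
    [0, 0, 0, 0.1, 1, 0, -1],
    [0, 0, 0, 0.1, 1, 0, -1]
  ]
}}

```text
clock: 4.47
position: [502.4, 120.8, 37.6]
orientation: [-2.302, -2.138, 0.0]
contact_force: [-0.0, -0.8, 0.4]
finger_gap: 0.4
```

```bash
python3 - <<'E'
from h import *
im,w=cloud('top')
cv2.imwrite('pics/c2.png',cv2.resize(im[165:235,225:365],None,fx=5,fy=5,interpolation=cv2.INTER_CUBIC))
print(bot.sense()['contact_force'],bot.sense()['position'])
E
```

```text
[ 0.00891376 -0.10223452 -0.51243356] [502.35724409 120.78322344  37.57914749]
```

View pics/c2.png

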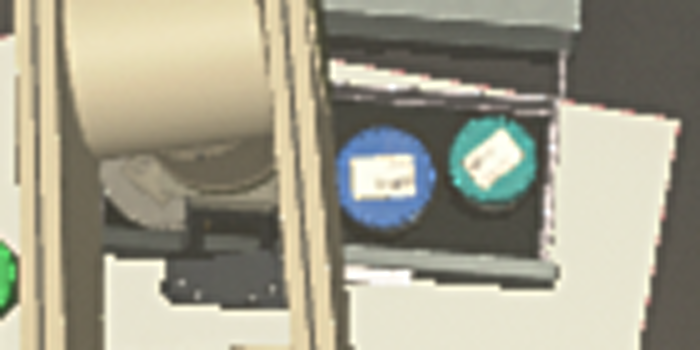

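The arm blocks the top view of the tub, though both jars are still visible at (383,177) and (493,158). I'll keep pushing until I feel the end wall.

>>> {"api": "servo_tool", "payload": {
  "deltas": [
    [0, 0, 0, 0.1, 1, 0, -1],
    [0, 0, 0, 0.1, 1, 0, -1],
    [0, 0, 0, 0.2, 2, 0, -1],
    [0, 0, 0, 0.2, 2, 0, -1]
  ]
}}

```text
clock: 5.03
position: [502.5, 122.2, 37.6]
orientation: [2.302, 2.137, -0.001]
contact_force: [-1.1, -5.2, 1.2]
finger_gap: 0.4
```

>>> {"api": "servo_tool", "payload": {
  "deltas": [
    [0, 0, 0, -1, -12, 0, -1],
    [0, 0, 0, -2.5, -24, 0, -1],
    [0, 0, 0, -3.8, -34, 0, -1],
    [0, 0, 0, -4.3, -40, 0, -1],
    [0, 0, 0, -4.6, -43, 0, -1],
    [0, 0, 0, -4.8, -46, 0, -1],
    [0, 0, 0, -4.9, -48, 0, -1],
    [0, 0, 0, -5, -50, 0, -1],
    [0, 0, 0, -5.1, -51, 0, -1],
    [0, 0, 0, -5.1, -51, 0, -1]
  ]
}}

```text
clock: 6.28
position: [497.5, 71.7, 37.6]
orientation: [2.302, 2.138, -0.0]
contact_force: [0.4, 1.5, -0.5]
finger_gap: 0.6
```

>>> {"api": "servo_tool", "payload": {
  "deltas": [
    [0, 0, 0, -0.1, -1, 0, -1],
    [0, 0, 0, -0.2, -2, 0, -1],
    [0, 0, 0, -0.2, -2, 0, -1]
  ]
}}

```text
clock: 6.65
position: [497.3, 69.6, 37.7]
orientation: [2.302, 2.138, -0.0]
contact_force: [-0.4, 1.1, -0.3]
finger_gap: 0.5
```

>>> {"api": "servo_tool", "payload": {
  "deltas": [
    [0, 0, 0, -0.1, -1, 0, -1],
    [0, 0, 0, -0.1, -1, 0, -1]
  ]
}}

```text
clock: 6.9
position: [497.2, 68.7, 37.6]
orientation: [-2.302, -2.138, 0.0]
contact_force: [-0.1, 1.5, 0.2]
finger_gap: 0.1
```

```bash
python3 - <<'E'
from h import *
im,w=cloud('top')
print(bot.sense()['contact_force'],bot.sense()['position'],loc(bot.sense()['position']))
for n,c,r,z in(('wide',(492,30),30,61),('tall',(504,-22),26,68)):
    for e in edge_circ(w,c,r,z)[:3]: print(n,e.round(1),loc(e).round(1))
E
```

```text
[ 0.6270855   1.93579056 -0.44644181] [497.16540869  68.6856427   37.6172631 ] [ -5.61968298 -14.06370113]
wide [489.6   7. ] [ -8.6 -76.1]
wide [491.4   4.4] [ -6.7 -78.6]
wide [490.8  28.6] [ -9.  -54.5]
tall [500.5 -25.2] [   4.6 -107.4]
tall [499.4 -16.2] [  2.8 -98.6]
tall [501.5 -24.2] [   5.5 -106.4]
```

>>> {"api": "servo_tool", "payload": {
  "deltas": [
    [0, 0, 0, -0.1, -1, 0, -1],
    [0, 0, 0, -0.2, -2, 0, -1],
    [0, 0, 0, -0.2, -2, 0, -1]
  ]
}}

```text
clock: 7.32
position: [496.8, 68.1, 37.6]
orientation: [-2.301, -2.136, -0.002]
contact_force: [0.2, 10.3, -0.2]
finger_gap: 0.4
```

>>> {"api": "servo_tool", "payload": {
  "deltas": [
    [0, 0, 0, 0.2, 4, 0, -1],
    [0, 0, 0, 0.2, 4, 40, -1],
    [0, 0, 0, 0.2, 4, 95, -1],
    [0, 0, -0.15, -5, -30, 120, -1],
    [0, 0, -0.3, -10, -80, 120, -1],
    [0, 0, -0.45, -15, -130, 120, 0],
    [0, 0, -0.6, -20, -180, 120, 0.6],
    [0, 0, -0.75, -25, -230, 120, 0.6],
    [0, 0, -0.9, -30, -280, 120, 0.6],
    [0, 0, -1.05, -35, -320, 120, 0.6],
    [0, 0, -1.2, -35, -352, 120, 0.6],
    [0, 0, -1.35, -35, -352, 120, 0.6],
    [0, 0, -1.5, -35, -352, 100, 0.6],
    [0, 0, -1.628, -35, -352, 80, 0.6],
    [0, 0, -1.628, -35, -352, 60, 0.6],
    [0, 0, -1.628, -35, -352, 60, 0.6]
  ]
}}

```text
clock: 9.32
position: [460.4, -284.6, 95.7]
orientation: [-3.133, 0.206, 0.006]
contact_force: [0.0, 0.0, 0.2]
finger_gap: 74.7
```

```bash
python3 - <<'E'
from h import *
print(bot.sense()['position'])
im,w=cloud('top')
cv2.imwrite('pics/c3.png',cv2.resize(im[165:235,235:375],None,fx=5,fy=5,interpolation=cv2.INTER_CUBIC))
for n,c,r,z in(('tub',(510,172),44,55),('wide',(491,30),30,61),('tall',(501,-24),26,68)):
    for e in edge_circ(w,c,r,z)[:3]: print(n,e.round(1),loc(e).round(1))
im,w=cloud('scene')
cv2.imwrite('pics/s3.png',cv2.resize(im[240:360,340:480],None,fx=5,fy=5,interpolation=cv2.INTER_CUBIC))
L=w;m=(w[...,2]>22)&(w[...,2]<34)&(abs(w[...,0]-461)<50)&(abs(w[...,1]+285)<50)
m=(m).astype(np.uint8);n,l,st,c=cv2.connectedComponentsWithStats(m);i=1+st[1:,4].argmax();q=w[l==i]
print(st[i,4],q.mean(0),cv2.minAreaRect(q[:,:2].astype(np.float32)))
E
```

```text
[ 460.43883492 -284.56639328   95.70498086]
tub [507.5 172.4] [-2.9 90.2]
tub [507.6 173.3] [-2.9 91.1]
tub [507.6 172.5] [-2.8 90.2]
wide [489.2  27.3] [-10.6 -55.9]
wide [489.3  25. ] [-10.2 -58.2]
wide [489.1  26.8] [-10.6 -56.4]
tall [500.6 -25.2] [   4.7 -107.5]
tall [499.9 -20.7] [   3.6 -103. ]
tall [501.3 -25. ] [   5.4 -107.2]
525 [ 457.37493061 -283.62836437   27.68244715] ((460.1646423339844, -281.862060546875), (46.57381057739258, 61.60485076904297), 83.03841400146484)
```

View pics/s3.png

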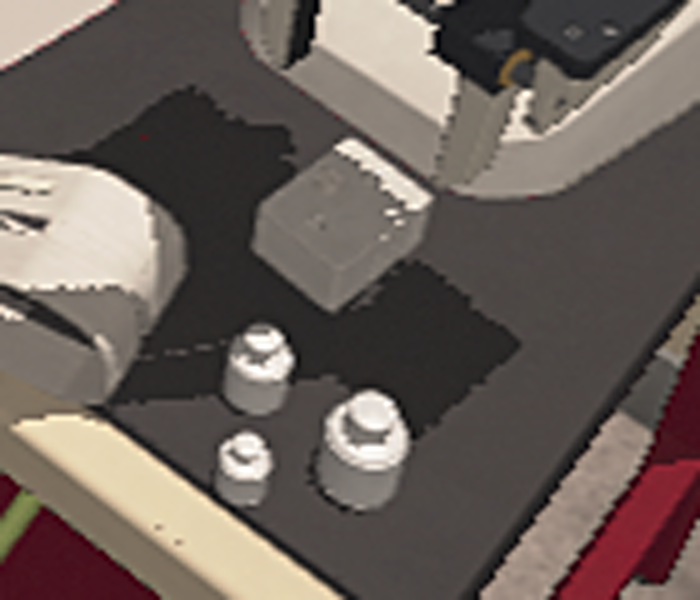

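The block at (340,215) is clear of the weights at (262,368), (243,468) and (363,450), and the gripper is directly above it. The tub is against the left end, and the gap is about 68 mm or more. Next I'll grip the block.

>>> {"api": "servo_tool", "payload": {
  "deltas": [
    [0, 0, 0, 0.5, 0, -30, 0.6],
    [0, 0, 0, 0.5, 0, -55, 0.6],
    [0, 0, 0, 0.5, 0, -70, 0.6],
    [0, 0, 0, 0.5, 0, -77, 0.6],
    [0, 0, 0, 0.5, 0, -77, 0.6],
    [0, 0, 0, 0.5, 0, -77, -0.2],
    [0, 0, 0, 0.5, 0, -77, -1],
    [0, 0, 0, 0.5, 0, -77, -1],
    [0, 0, 0, 0.5, 0, -77, -1],
    [0, 0, 0, 0.5, 0, -77, -1],
    [0, 0, 0, 0.5, 0, -77, -1]
  ],
  "grip_force": 30
}}

```text
clock: 10.8
position: [462.8, -285.1, 21.0]
orientation: [-3.135, 0.206, -0.001]
contact_force: [-0.0, 3.7, 5.4]
finger_gap: 44.8
```

>>> {"api": "servo_tool", "payload": {
  "deltas": [
    [0, 0, 0, 0, 0, 20, -1],
    [0, 0, 0, 0, 0, 50, -1],
    [0, 0, 0, 0, 0, 85, -1],
    [0, 0, 0, 0, 0, 120, -1],
    [0, 0, 0, 0, 0, 120, -1]
  ]
}}

```text
clock: 11.42
position: [464.0, -286.7, 143.4]
orientation: [3.131, -0.206, 0.007]
contact_force: [0.1, -0.4, -2.2]
finger_gap: 44.8
```

>>> {"api": "servo_tool", "payload": {
  "deltas": [
    [0, 0, 0.12, 0, 20, 0, -1],
    [0, 0, 0.24, 3, 50, 0, -1],
    [0, 0, 0.36, 6, 80, 0, -1],
    [0, 0, 0.48, 9, 110, 0, -1],
    [0, 0, 0.6, 12, 140, 0, -1],
    [0, 0, 0.72, 15, 170, 0, -1],
    [0, 0, 0.84, 18, 200, 0, -1],
    [0, 0, 0.96, 21, 230, 0, -1],
    [0, 0, 1.08, 25, 260, 0, -1],
    [0, 0, 1.2, 30, 290, 0, -1],
    [0, 0, 1.32, 35, 320, 0, -1],
    [0, 0, 1.44, 40, 350, 0, -1],
    [0, 0, 1.56, 42, 370, 0, -1],
    [0, 0, 1.628, 42, 380, 0, -1],
    [0, 0, 1.628, 42, 380, 0, -1],
    [0, 0, 1.628, 42, 380, 0, -1],
    [0, 0, 1.628, 42, 380, 0, -1]
  ]
}}

```text
clock: 13.55
position: [504.3, 94.1, 140.1]
orientation: [-2.304, -2.136, 0.001]
contact_force: [0.4, 0.0, -2.0]
finger_gap: 44.9
```

```bash
python3 - <<'E'
from h import *
s=bot.sense();print(s['position'],loc(s['position']),s['orientation'],s['contact_force'],s['finger_gap'])
im,w=cloud('scene')
cv2.imwrite('pics/s4.png',cv2.resize(im[140:250,230:380],None,fx=5,fy=5,interpolation=cv2.INTER_CUBIC))
E
```

```text
[504.28980608  94.10941746 140.13491439] [-0.37640975 11.81357551] [-2.30364401e+00 -2.13568964e+00  9.78340275e-04] [ 0.39514493  0.02262506 -1.98765346] 44.94991147177391
```

View pics/s4.png

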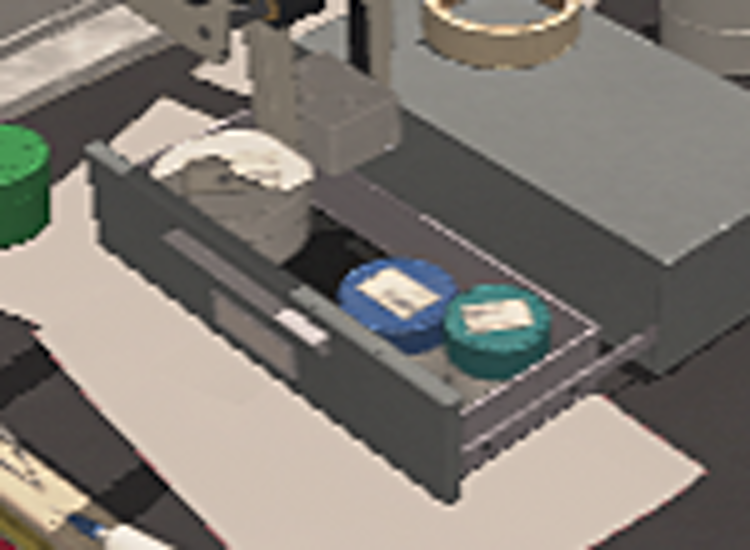

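The block hangs level at (345,110) above the gap between the tub (240,195) and the blue jar (400,300). I'll check how far its end face is from the TCP before lowering it.

```bash
python3 - <<'E'
from h import *
im,w=cloud('scene');L=loc(w.reshape(-1,3)).reshape(400,640,2);Z=w[...,2]
v,u=np.mgrid[0:400,0:640]
box=(u>230+320/5)&(u<230+395/5)&(v>140+60/5)&(v<140+170/5)
m=box&(abs(L[...,0])<18)&(Z>118)&(Z<142)
for a in range(118,150,4):
    q=L[box&(abs(L[...,0])<20)&(Z>a)&(Z<a+4)]
    if len(q): print(a,len(q),np.percentile(q[:,1],[2,10,50,90]).round(1))
q=L[box&(Z>120)&(Z<140)&(abs(L[...,1]+18)<8)];print(q.mean(0),np.percentile(q[:,0],[2,98]),'face yaw',np.polyfit(q[:,0],q[:,1],1))
E
```

```text
118 9 [-19.9 -19.7 -19.  -17.5]
122 17 [-20.5 -20.2 -19.2 -18. ]
126 18 [-20.9 -20.5 -19.1 -17.2]
130 13 [-21.3 -20.  -19.4 -18.2]
134 18 [-21.7 -21.6 -19.4 -18. ]
138 16 [-21.5 -21.1 -19.5 -18.5]
142 30 [-20.6 -20.4 -18.2  -2.1]
146 101 [-20.6 -17.6  -4.4  13.6]
[ -4.40385014 -19.07041161] [-23.88438109  16.60470834] face yaw [-1.53573287e-02 -1.91380430e+01]
```

>>> {"api": "servo_tool", "payload": {
  "deltas": [
    [0, 0, 0, 0, 0, -30, -1],
    [0, 0, 0, 0, 0, -55, -1],
    [0, 0, 0, 0, 0, -75, -1],
    [0, 0, 0, 0, 0, -90, -1],
    [0, 0, 0, 0, 0, -99, -1],
    [0, 0, 0, 0, 0, -102, -1],
    [0, 0, 0, 0, 0, -102, -1]
  ]
}}

```text
clock: 14.52
position: [504.9, 94.7, 39.0]
orientation: [2.302, 2.137, 0.001]
contact_force: [0.1, 0.3, -2.1]
finger_gap: 44.9
```

>>> {"api": "servo_tool", "payload": {
  "deltas": [
    [0, 0, 0, 0, 0, -2, -1],
    [0, 0, 0, 0, 0, -3.5, -1],
    [0, 0, 0, 0, 0, -4.5, -1],
    [0, 0, 0, 0, 0, -4.5, -1]
  ]
}}

```text
clock: 15.02
position: [504.5, 94.7, 34.1]
orientation: [-2.302, -2.138, 0.0]
contact_force: [-1.2, 0.3, -1.4]
finger_gap: 45.0
```

>>> {"api": "servo_tool", "payload": {
  "deltas": [
    [0, 0, 0, 0, 0, -0.7, -1],
    [0, 0, 0, 0, 0, -0.7, 0.13],
    [0, 0, 0, 0, 0, -0.7, 0.13],
    [0, 0, 0, 0, 0, -0.7, 0.13],
    [0, 0, 0, 0, 0, 10, 0.13],
    [0, 0, 0, 0, 0, 40, 0.13],
    [0, 0, 0, 0, 0, 90, 0.13],
    [0, 0, 0, 0, 0, 100, 0.13]
  ]
}}

```text
clock: 16.02
position: [507.3, 95.0, 139.1]
orientation: [2.299, 2.135, 0.009]
contact_force: [-0.1, -0.2, -0.6]
finger_gap: 52.3
```

>>> {"api": "servo_tool", "payload": {
  "deltas": [
    [0, 0, 0, -40, -2, 0, -1],
    [0, 0, 0, -80, -4, 0, -1],
    [0, 0, 0, -100, -5, 0, -1],
    [0, 0, 0, -100, -5, 0, -1]
  ]
}}

```text
clock: 16.52
position: [403.6, 89.7, 134.0]
orientation: [2.302, 2.138, 0.0]
contact_force: [0.2, 0.2, 0.7]
finger_gap: 17.5
```

```bash
python3 - <<'E'
from h import *
print(bot.sense()['position'])
im,w=cloud('scene')
cv2.imwrite('pics/s5.png',cv2.resize(im[140:250,230:380],None,fx=5,fy=5,interpolation=cv2.INTER_CUBIC))
L=loc(w.reshape(-1,3)).reshape(400,640,2);Z=w[...,2]
q=w[(abs(L[...,0])<30)&(abs(L[...,1]-11)<28)&(Z>25)&(Z<60)];print(len(q),np.percentile(q[:,2],[5,50,95]) if len(q) else '')
E
```

```text
[403.62283393  89.73713273 133.95083907]
194 [38.35178424 40.76372554 44.441895  ]
```

View pics/s5.png

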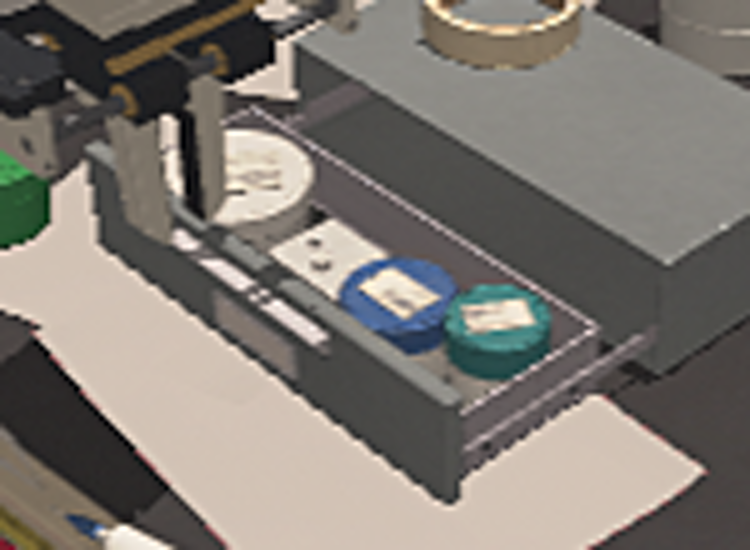

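The block lies flat, pins up, at (325,260) between the tub and the blue jar, with its top at z≈41. Everything is upright, so I'll shut the drawer.

>>> {"api": "servo_tool", "payload": {
  "deltas": [
    [0, 0, 0, 0, 0, -30, -1],
    [0, 0, 0, 0, 0, -60, -1],
    [0, 0, 0, 0, 0, -80, -1],
    [0, 0, 0, 0, 0, -80, -1],
    [0, 0, 0, 6, -0.4, -80, -1],
    [0, 0, 0, 12, -0.9, -80, -1],
    [0, 0, 0, 17, -1.2, -80, -1],
    [0, 0, 0, 23, -1.7, -80, -1],
    [0, 0, 0, 30, -2.2, -80, -1],
    [0, 0, 0, 37, -2.7, -80, -1],
    [0, 0, 0, 44, -3.2, -80, -1],
    [0, 0, 0, 51, -3.7, -80, -1],
    [0, 0, 0, 58, -4.2, -80, -1]
  ]
}}

```text
clock: 18.2
position: [463.0, 85.5, 54.1]
orientation: [-2.302, -2.138, 0.0]
contact_force: [-3.5, 0.6, 3.6]
finger_gap: 0.3
```

>>> {"api": "servo_tool", "payload": {
  "deltas": [
    [0, 0, 0, 7, -0.5, 0, -1],
    [0, 0, 0, 14, -1, 0, -1],
    [0, 0, 0, 21, -1.5, 0, -1],
    [0, 0, 0, 28, -2, 0, -1],
    [0, 0, 0, 35, -2.5, 0, -1],
    [0, 0, 0, 42, -3, 0, -1],
    [0, 0, 0, 49, -3.5, 0, -1],
    [0, 0, 0, 56, -4, 0, -1],
    [0, 0, 0, 63, -4.5, 0, -1],
    [0, 0, 0, 69, -5, 0, -1],
    [0, 0, 0, 74, -5.3, 0, -1],
    [0, 0, 0, 78, -5.6, 0, -1],
    [0, 0, 0, 78, -5.6, 0, -1]
  ]
}}

```text
clock: 19.82
position: [541.1, 79.9, 54.1]
orientation: [2.302, 2.137, 0.001]
contact_force: [-0.1, -0.7, 0.2]
finger_gap: 0.8
```

>>> {"api": "servo_tool", "payload": {
  "deltas": [
    [0, 0, 0, 2, -0.1, 0, -1],
    [0, 0, 0, 4, -0.3, 0, -1],
    [0, 0, 0, 6, -0.4, 0, -1],
    [0, 0, 0, 6, -0.4, 0, -1]
  ]
}}

```text
clock: 20.32
position: [546.7, 79.5, 54.1]
orientation: [2.302, 2.138, 0.0]
contact_force: [-2.2, -0.2, 1.8]
finger_gap: 0.3
```

>>> {"api": "servo_tool", "payload": {
  "deltas": [
    [0, 0, 0, 1.5, -0.1, 0, -1],
    [0, 0, 0, 3, -0.2, 0, -1],
    [0, 0, 0, 3, -0.2, 0, -1]
  ]
}}

```text
clock: 20.7
position: [549.7, 79.3, 54.1]
orientation: [2.302, 2.138, 0.0]
contact_force: [-2.0, -0.6, 0.9]
finger_gap: 0.4
```

>>> {"api": "servo_tool", "payload": {
  "deltas": [
    [0, 0, 0, 1, -0.1, 0, -1],
    [0, 0, 0, 2, -0.1, 0, -1],
    [0, 0, 0, 2, -0.1, 0, -1]
  ]
}}

```text
clock: 21.08
position: [551.6, 79.1, 54.1]
orientation: [2.302, 2.138, -0.0]
contact_force: [-1.9, -0.7, -0.0]
finger_gap: 0.5
```

>>> {"api": "servo_tool", "payload": {
  "deltas": [
    [0, 0, 0, 1, -0.1, 0, -1],
    [0, 0, 0, 2, -0.1, 0, -1],
    [0, 0, 0, 2, -0.1, 0, -1]
  ]
}}

```text
clock: 21.45
position: [552.1, 79.1, 54.1]
orientation: [-2.3, -2.136, 0.004]
contact_force: [-11.1, -1.6, 7.7]
finger_gap: 0.2
```

The push came to a hard stop at x≈552, where fully shut was expected. I'll back off and check.

>>> {"api": "servo_tool", "payload": {
  "deltas": [
    [0, 0, 0, -20, 1, 0, -1],
    [0, 0, 0, -60, 3, 10, -1],
    [0, 0, 0, -100, 5, 50, -1],
    [0, 0, 0, -120, -50, 100, -1],
    [0, 0, 0, -140, -110, 130, -1],
    [0, 0, 0, -150, -170, 150, -1],
    [0, 0, 0, -150, -230, 150, -1],
    [0, 0, 0, -150, -290, 150, -1],
    [0, 0, 0, -150, -290, 150, -1]
  ]
}}

```text
clock: 22.58
position: [403.5, -214.5, 205.0]
orientation: [2.304, 2.131, 0.0]
contact_force: [0.5, 0.6, 0.1]
finger_gap: 0.7
```

```bash
python3 - <<'E'
from h import *
im,w=cloud('top');cv2.imwrite('pics/t6.png',cv2.resize(im[100:275,195:455],None,fx=3,fy=3,interpolation=cv2.INTER_CUBIC))
U=loc(w.reshape(-1,3)).reshape(400,640,2)+[-161.5,0];Z=w[...,2]  # unit frame
for y in(-120,-90,90,120):
    q=U[(abs(U[...,1]-y)<10)&(Z>64)&(Z<84)&(U[...,0]<0)&(U[...,0]>-260)][:,0];print('front-most x (shut: -86.5)',y,np.percentile(q,[1,5]).round(1))
q=U[(abs(U[...,1])<50)&(Z>55)&(Z<72)&(U[...,0]<-60)&(U[...,0]>-260)][:,0];print('lip (shut -96.5)',np.percentile(q,[2,10,50]).round(1))
print(bot.sense()['position'])
E
```

```text
front-most x (shut: -86.5) -120 [-86.2 -83.1]
front-most x (shut: -86.5) -90 [-87.2 -85.2]
front-most x (shut: -86.5) 90 [-87.4 -84.6]
front-most x (shut: -86.5) 120 [-86.9 -84.1]
lip (shut -96.5) [-96.6 -95.2 -88.8]
[ 403.51305778 -214.34630575  204.67149164]
```

View pics/t6.png

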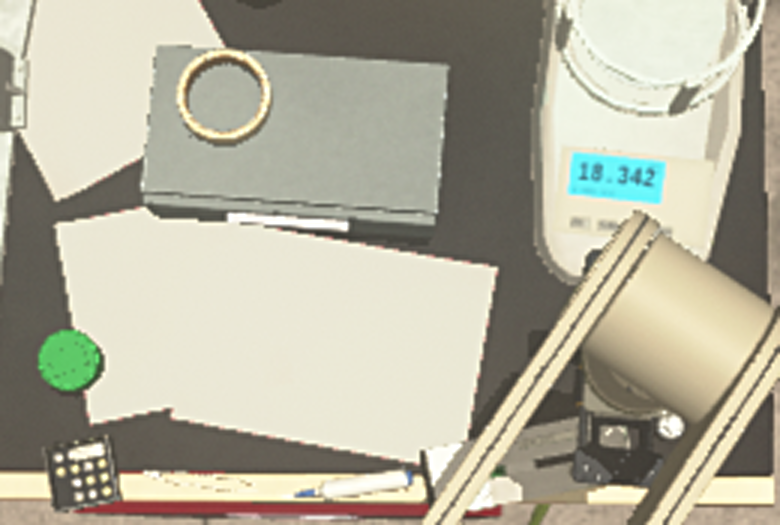

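The drawer front is flush along the unit, from (145,205) to (435,220), and matches the shut dimensions to within about 1 mm. The arm is clear, so I'm handing in.

```bash
python3 -c "
from rig import workorder;print(workorder.close_job())"
```

```text
the job is handed in; nothing more can be done
None
```

The die block is in the drawer and the drawer is shut. I handed the job in at about 22.6 s; the hand-in reports no verdict.

**What I did:** I pushed the tub to the left end and the two jars to the right end with the closed fingers until I felt each end (5–10 N). I then gripped the block across its 44 mm sides, turned it about 93° and laid it in the gap, and pushed the drawer shut by its pull.

**Last checks:**
- **Before shutting:** the camera showed the block flat with its pins up (top at z≈41 mm, as expected) and the tub and jars upright.
- **Drawer:** the push ended in a firm stop at 11 N. The front panel and pull measure within about 1 mm of the fully shut position.
- **Disagreement:** after the push, the wide jar's position differed by about 4 mm between finger contact and camera. I placed the block between the two estimates, and it went in freely.
- **Not checked:** I saw nothing inside the drawer after it shut. I did not measure the weights and squeegee holder again at the end, because the arm partly hid them. No move went near them, and the weights looked untouched in the picture taken before the block was gripped.

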